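Hold up the shield of a test-box drawer

ROBOT

A 6-joint arm with a two-finger parallel gripper is mounted at the origin on the work surface. World frame = base frame: x ahead of the robot, y to its left, z up, the work surface at z = 0. Lengths are in m, angles in rad, forces in N, time in s.
With the tool pointing down it reaches from about 0.35 to 0.85 m from the base axis. Payload 8.1 kg.
Tool frame: the origin (TCP) lies midway between the tips of the shut fingers; the grasp point (between the pads) lies 19 mm behind it (env.pinch_z is the distance from the TCP to the grasp point, in m); z points along the fingers, y is the line along which they close (so a half turn about z gives the same grasp; the last joint's range is limited). The gripper opens to 85 mm and grips with 20 to 120 N. Pads are 22 mm wide; open, the fingers measure 114 mm over their backs; the gripper's body (76 mm by 85 mm) begins 54 mm behind the grasp point. The pads swing forward as they close: fully open they stand 13 mm farther back than shut.
Start: joints at [1.19, 0.13, 1.488, -0, 1.523, -0.085], TCP at [0.175, 0.574, 0.231] pointing down, gripper open.
Joint ranges: [-2.96, 2.96], [-0.89, 2.26], [0.02, 2.5], [-1.34, 4.48], [0, 2.73], [-2.66, 2.66]. Speed limits (rad/s): [2.39, 2.39, 2.79, 3.14, 3.14, 3.14].

INTERFACE

Orientations are given as [roll, pitch, yaw] about the fixed x, y, z axes, in that order (R = Rz(yaw) Ry(pitch) Rx(roll)).
In Python, from station import env gives the robot as it stands. The module is installed in compiled form; this text tells all that it offers.
- The arm moves only by the shell command python3 -m crank 'ROWS' [FORCE]. ROWS is JSON, a list of rows, each a list of 3 entries, a list of its own where there are three numbers: the shift along the tool's x, y, z scaled (see below), then the turn, a rotation vector about the tool's x, y, z scaled (see below), then the opening, from 0 (shut) to 1 (fully open). A call has 1 to 20 rows; each row shifts and turns the commanded pose from where the row before left it, along the tool's axes as they then stand; what a row does not reach is not made up. The controller multiplies each number of a shift by 30 mm and each number of a turn by 8 degrees. A row lasts 1/8 s, in which the tool goes at most 62.5 mm and 10.7 degrees, less where a joint would pass 70% of its speed; a pose out of reach is approached as far as the arm can. A call with a number of a shift or a turn outside -1 to 1 is refused whole. A call with a gripper value outside its range is refused whole. The fingers move at their own pace and stop on an object; FORCE is the grip in N (left out, the last holds). Time passes only in rows, so rows that do not move let the fingers close. It gives the time, the measured TCP pose, the force, the opening and the grip force at its end, in the units of the state.
- env.read_state(): the state, without advancing time (a new reading comes with each control period).
- env.get_image(name): name is "scene" or "top" or "wrist"; returns a dict with "color" (400x640x3 uint8, red, green, blue), "fx", "fy", "cx", "cy" (pixels), "rvec" (rotation vector, rad) and "tvec" (3), from world to camera coordinates, as OpenCV has them. Camera axes: x right, y down, z forward; pixel columns grow to the right and rows downward; lengths in m; the calibration is good to about 2 mm. A picture is of the moment at which its call begins. There is no depth.
- env.sign_off(): hands the job in; it is judged then, once.
Trained networks look in a picture, given as the dict that the camera call returned (one of the last four; its "shot" number tells which), for a name from the list of things; names that differ only in an ending like _2 or _b are one class to them, and where a whole thing is asked for, a point or a joint stands for the part that bears it (a point fixed in the world has none). Each returns a list of dicts, best first, with "score" (0 to 1); they miss things now and then, are a little off and sometimes report something else, mostly with a low value. They report only what shows in the picture. A call takes as long as a camera call.
- env.regions_of(thing, picture): "mask" (400x640 bool, what is visible of it) and "box" ([centre column, centre row, width, height] in pixels, round what is visible of it).
The state is a dict: "time_s": time; "joints": joint angles; "joint_velocities": joint speeds; "joint_efforts": joint torques, N m; "eef_pos": TCP position; "ee_rot": TCP orientation; "wrist_force": force on the tool from outside, world axes, zero at the start; "wrist_torque": the same for the moment, N m; "grip_width": finger opening in m; "gripper_force": force on a finger pad.
Only numpy, scipy, OpenCV 4.12 (cv2) and the standard library are available. Lean on these libraries where they do the work, as an engineer would, in place of code of your own. Each camera call takes 0.05 s, during which the arm holds its last target. There are 200 camera calls.

TASK

Pull the drawer of the black test box out by its handle, all the way to its stop, with the yellow shield inside still lying shut. Then take the shield's red bar, swing the shield up to its balance point, where it stands straight up on its hinge, and finish while still holding it there in the fingers so that someone can get at the circuit board. Do not let the shield fall or flip over backwards, and leave the meter, the dropper bottle and the solder spool where they are.

Things in the scene. Friction and masses are not known exactly. Their poses are not given: they have to be found in the camera images.
- drawer (a joint): how far the grey-fronted drawer is pulled out, m: 0 shut, 0.13 at its stop; it starts at 0 to 0.03, slides level along the handle's own -x axis against about 8 N of friction, and stays where it is left. It is an open tray; the circuit board's parts in it stay below 57 mm above the table, its side walls below 95 mm
- drawer_handle (a point): middle of the drawer's round level steel handle: 10 mm thick, 120 mm long along its own y, 88 mm above the table, 45 mm off the drawer's front face, free above and below. Axes x (into the box), y, z up: the box's. Box: fixed, black, 260 x 260 x 120 mm, top plate set back 40 mm. Drawer front: 250 mm wide, 10 mm thick, from 36 to 110 mm above the table; when shut its face is 10 mm ahead of the box
- shield (a joint): angle of the yellow shield flap in the drawer, rad: 0 level and shut, 1.57 straight up, its balance point (centre of mass above the hinge), stop at 2.5 leaning back over the box. The hinge is almost free: below 1.57 it falls shut, above it falls back. Hinge axis: along the handle's y, 98 mm above the table, 105 mm from the bar (on its +x side when shut). Shield 180 mm wide, 0.17 to 0.33 kg
- shield_bar (a point): middle of the red bar at the shield's free edge: a roller 10 mm thick that turns freely on its axis along the handle's y, 150 mm long between two side arms, with a 31 mm gap to the plate. Shut, it is 98 mm above the table, 38 mm behind the inner face of the drawer front; opening, it rises and swings away from the drawer front, so it can be pinched from above all the way. Its axes roll: ignore them
- meter: loose black handheld multimeter lying flat beside the box, 150 x 78 x 30 mm, origin at the centre of its underside; bystander
- dropper: loose upright white dropper bottle, 32 mm diameter, 75 mm high, origin at the centre of its underside; bystander
- spool: loose upright blue solder spool, 64 mm diameter, 48 mm high, origin at the centre of its underside; bystander

How it is judged:
By the outcome, as a careful person would: the job done as asked, in the order asked, and still so for the second after the job is handed in, while the arm keeps its last pose, push and grip.
It also fails if it takes over 51 s, if anything falls off the work surface, if the arm or the gripper's body presses on something with over 40 N, if the wrist force passes 120 N, or if a joint passes its speed limit or range.

## Working session

There is one attempt and no reset: what is moved stays moved. The work goes in short steps, Python scripts to look and compute and a shell command to move; the robot and the scene stay as the last step left them, time stands still between calls to the robot, and variables do not carry over. Pictures are saved under pics/ and viewed, at most 10 in all, crops included, and the job is handed in when it is done.

```bash
mkdir -p pics
cat > h.py <<'E'
import numpy as np, cv2
from station import env
from scipy.spatial.transform import Rotation as Ro
def ray(p,u,v):
    R=cv2.Rodrigues(np.array(p["rvec"],float))[0];t=np.array(p["tvec"],float).ravel()
    d=R.T@np.array([(u-p["cx"])/p["fx"],(v-p["cy"])/p["fy"],1.]);return -R.T@t,d
def onz(p,u,v,z):
    c,d=ray(p,u,v);return c+d*(z-c[2])/d[2]
def proj(p,X):
    K=np.array([[p["fx"],0,p["cx"]],[0,p["fy"],p["cy"]],[0,0,1.]])
    return cv2.projectPoints(np.array(X,float).reshape(-1,1,3),np.array(p["rvec"],float),np.array(p["tvec"],float),K,None)[0].reshape(-1,2)
def save(p,n,im=None):
    cv2.imwrite("pics/"+n,(p["color"] if im is None else im)[:,:,::-1])
def rect(m,p,z):
    # min-area rectangle of mask back-projected to height z: centre, sizes, direction of long axis
    v,u=np.nonzero(m)
    P=np.array([onz(p,a,b,z)[:2] for a,b in zip(u[::3],v[::3])])
    (c,s,a)=cv2.minAreaRect((P*1000).astype(np.float32))
    if s[0]<s[1]: s=s[::-1];a+=90
    return np.round(c,1),np.round(s,1),round(a,1)
E
python3 - <<'E'
from h import *
np.set_printoptions(precision=4,suppress=True)
T=env.get_image("top");S=env.get_image("scene")
save(T,"top.png");save(S,"scene.png")
for n,z in [("drawer_handle",.088),("drawer",.11),("shield_bar",.098),("shield",.098),("meter",.03),("dropper",.075),("spool",.048)]:
  for k,p in (("top",T),("scene",S)):
    for r in env.regions_of(n,p)[:2]:
      print(n,k,round(r["score"],2),np.round(r["box"],0),rect(r["mask"],p,z) if r["mask"].sum()>10 else "")
s=env.read_state();print(s["eef_pos"],s["ee_rot"],s["grip_width"],env.pinch_z)
E
```

```text
drawer_handle top 0.8 [341. 194.  94.  49.] (array([642.7, -43.5]), array([252. , 121.8]), 93.2)
drawer_handle scene 0.92 [294. 201. 124.  50.] (array([630.7, -45.9]), array([254.5,  96.5]), 94.2)
drawer top 0.73 [342. 195.  98.  49.] (array([637.3, -44.8]), array([246.6, 118.9]), 94.0)
drawer scene 0.94 [294. 200. 128.  49.] (array([645.4, -47.3]), array([244.9,  93.8]), 94.7)
shield_bar top 0.8 [338. 177.  55.   6.] (array([679.6, -39.5]), array([140.8,  10. ]), 94.0)
shield_bar scene 0.65 [297. 215.  74.  12.] (array([680.9, -46.3]), array([143.3,  11.5]), 92.4)
shield top 0.62 [340. 178.  71.  12.] (array([686.6, -39.5]), array([182.8,  25.8]), 93.4)
shield scene 0.71 [299. 217.  88.  10.] (array([680.3, -44.3]), array([178.8,   8.8]), 94.0)
meter top 0.97 [431. 214.  48.  61.] (array([ 604.1, -292.1]), array([149.9,  81.6]), 22.6)
meter scene 0.83 [186. 216.  53.  70.] (array([ 615.7, -294.4]), array([165. ,  80.8]), 22.2)
dropper top 0.5 [264. 251.   8.  16.] (array([492.6, 145.5]), array([30.8, 27.8]), 90.5)
dropper scene 0.7 [375. 161.  14.  26.] (array([529.5, 140.4]), array([74.3, 28.7]), 160.6)
spool top 0.89 [257. 207.  23.  24.] (array([625.1, 182.3]), array([69., 57.]), 32.7)
spool top 0.41 [338. 180.  56.   9.] (array([693.1, -43.6]), array([156. ,  14.7]), 92.4)
spool scene 0.86 [400. 207.  33.  31.] (array([644.8, 175.7]), array([88.8, 59.9]), 148.9)
[0.1749 0.574  0.2313] [ 3.1415 -0.      2.8458] 0.08531893768034995 0.0187
```

Run:
```python
import cv2
t=cv2.imread("pics/top.png")[130:290,230:490];s=cv2.imread("pics/scene.png")[140:300,140:460]
cv2.imwrite("pics/a.png",cv2.resize(t,None,fx=3,fy=3,interpolation=2)[:,:800]);cv2.imwrite("pics/b.png",cv2.resize(s,None,fx=2.5,fy=2.5,interpolation=2))
```

```text
(no output)
```

View pics/a.png

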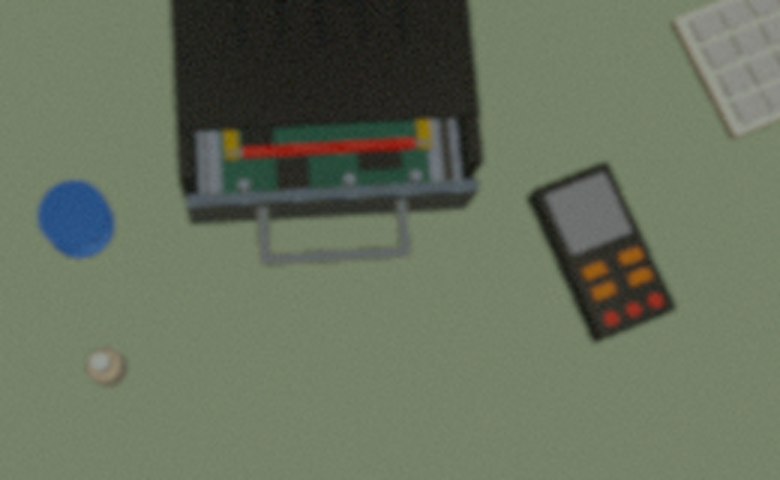

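View pics/b.png

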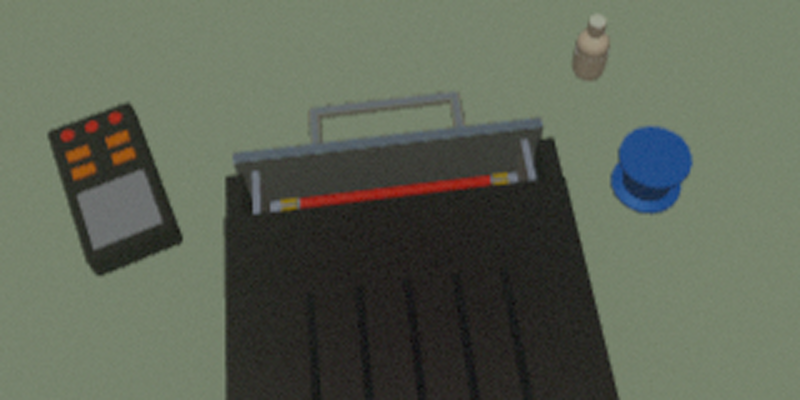

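The top crop shows the handle at about (265,259) to (407,252) and the red bar at about (243,151) to (415,143). The meter is to the right, with the spool and dropper to the left and clear of the path. The scene crop agrees. Next I'll fit the axes.

```bash
cat >> h.py <<'E'
def barfit(p,thing="shield_bar",z=.098):
    r=env.regions_of(thing,p)
    if not r: return None
    v,u=np.nonzero(r[0]["mask"]);P=np.array([onz(p,a,b,z)[:2] for a,b in zip(u,v)])
    e=np.linalg.svd(P-P.mean(0),full_matrices=False)[2][0]; e=e*np.sign(e[1])
    c=P@e; m=(np.percentile(c,1)+np.percentile(c,99))/2
    return P.mean(0)+e*(m-P.mean(0)@e), np.degrees(np.arctan2(e[1],e[0]))-90, r[0]["score"]
def go(target,phi):
    """turn about tool z (units) then shift (units, tool axes after the turn) to TCP target with yaw phi+90"""
    s=env.read_state();y=s["ee_rot"][2];d=np.radians(phi+90)
    R=Ro.from_euler("xyz",[np.pi,0,d]).as_matrix()
    print("turn z units",-np.degrees(d-y)/8,"shift units",np.round(R.T@(np.array(target)-s["eef_pos"])/.03,2))
E
python3 - <<'E'
from h import *
T=env.get_image("top");S=env.get_image("scene")
for n,p,pts in (("top",T,[(318.3,216.3),(365.7,214)]),("scene",S,[(312/2.5+140,109/2.5+140),(459/2.5+140,98/2.5+140)])):
    a,b=[onz(p,*q,.088) for q in pts]
    print(n,a,b,"mid",(a+b)/2,np.linalg.norm(a-b),barfit(p))
phi=3.5;c=(np.array([.588,-.045,.15]));go(c,phi)
E
```

```text
top [0.58226222 0.01088645 0.088     ] [ 0.58940283 -0.11074302  0.088     ] mid [ 0.58583253 -0.04992829  0.088     ] 0.12183889422327257 (array([ 0.67943296, -0.04065122]), np.float64(3.8755159784670923), 0.59)
scene [ 0.5909357  -0.11021752  0.088     ] [0.58872826 0.0150522  0.088     ] mid [ 0.58983198 -0.04758266  0.088     ] 0.12528916565721043 (array([ 0.68009652, -0.04409043]), np.float64(3.849743255876845), 0.71)
turn z units 8.694203423828142 shift units [-21.43  12.49   2.71]
```

```bash
python3 -m crank '[[[0,0,0],[0,0,1],0.45],[[0,0,0],[0,0,1],0.45],[[0,0,0],[0,0,1],0.45],[[0,0,0],[0,0,1],0.45],[[0,0,0],[0,0,1],0.45],[[0,0,0],[0,0,1],0.45],[[0,0,0],[0,0,1],0.45],[[0,0,0],[0,0,1],0.45],[[-0.5,0,0],[0,0,0.66],0.45]]' 60
python3 -m crank '[[[-1,0.6,0],[0,0,0],0.45],[[-1,0.6,0],[0,0,0],0.45],[[-1,0.6,0],[0,0,0],0.45],[[-1,0.6,0],[0,0,0],0.45],[[-1,0.6,0],[0,0,0],0.45],[[-1,0.6,0],[0,0,0],0.45],[[-1,0.6,0],[0,0,0],0.45],[[-1,0.6,0],[0,0,0],0.45],[[-1,0.6,0],[0,0,0],0.45],[[-1,0.6,0],[0,0,0],0.45],[[-1,0.6,0],[0,0,0],0.45],[[-1,0.6,0],[0,0,0],0.45],[[-1,0.6,0],[0,0,0],0.45],[[-1,0.6,0],[0,0,0],0.45],[[-1,0.6,0],[0,0,0],0.45],[[-1,0.6,0],[0,0,0],0.45],[[-1,0.6,0],[0,0,0],0.45],[[-1,0.6,0],[0,0,0],0.45],[[-1,0.6,0],[0,0,0],0.45],[[-1,0.6,0],[0,0,0],0.45]]'
python3 - <<'E'
from h import *
go([.587,-.048,.15],3.8)
print(env.read_state()["grip_width"])
E
```

```text
time_s: 2.12
eef_pos: [0.1771, 0.5594, 0.2311]
ee_rot: [-3.141, -0.0, 1.633]
wrist_force: [-0.2, -0.4, 0.7]
grip_width: 0.0383
gripper_force: 0.0
time_s: 4.62
eef_pos: [0.5766, -0.0169, 0.2314]
ee_rot: [3.141, -0.0, 1.637]
wrist_force: [0.2, 0.8, -0.3]
grip_width: 0.0383
gripper_force: 0.0
turn z units -0.004141885683453271 shift units [-1.06  0.28  2.71]
0.03833048156429341
```

```bash
python3 -m crank '[[[-0.9,0.25,0],[0,0,0],0.45],[[0,0,0.9],[0,0,0],0.45],[[0,0,0.9],[0,0,0],0.45],[[0,0,0.9],[0,0,0],0.45],[[0,0,0],[0,0,0],0.45]]'
python3 - <<'E'
from h import *
go([.587,-.048,.069],3.8)
p=env.get_image("wrist");save(p,"w1.png")
T=env.get_image("top");save(T,"t1.png")
a=np.hstack([p["color"][:,:],])
save(p,"w1.png")
E
```

```text
time_s: 5.25
eef_pos: [0.5832, -0.0421, 0.1476]
ee_rot: [-3.137, -0.001, 1.637]
wrist_force: [0.4, 0.4, 0.8]
grip_width: 0.0387
gripper_force: 0.0
turn z units -0.003989579113744252 shift units [-0.21  0.11  2.62]
```

View pics/w1.png

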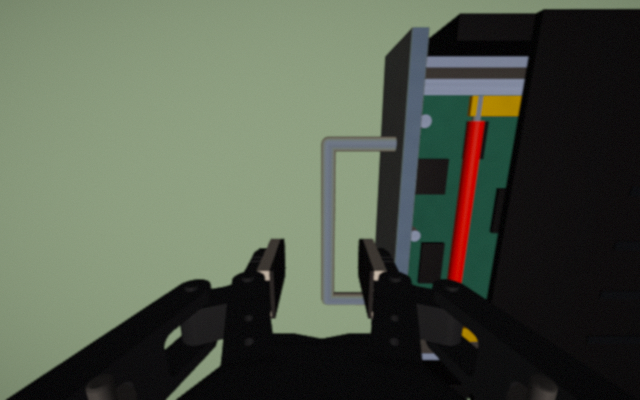

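The wrist view shows the handle at column 328, from about row 140 to row 298, between the fingers. Column 328 against 320 suggests a small offset, so I'll check it with the calibration.

Run:
```python
from h import *
p=env.get_image("wrist")
a=onz(p,328,142,.088);b=onz(p,328.5,298,.088);print(a,b,(a+b)/2,np.linalg.norm(a-b))
print(proj(p,[env.read_state()["eef_pos"]]),barfit(p))
h=(a+b)/2;go([h[0],h[1],.069],3.8)
```

```text
[0.58615324 0.01137418 0.088     ] [ 0.59542414 -0.11132909  0.088     ] [ 0.59078869 -0.04997746  0.088     ] 0.12305300025993852
[[323.27557086 253.68790123]] (array([ 0.6793022 , -0.02497828]), np.float64(3.822012180413026), 0.73)
turn z units -0.003148213455186078 shift units [-0.26  0.13  2.77]
```

```bash
python3 -m crank '[[[-0.2,0.13,0.5],[0,0,0],0.45],[[0,0,0.9],[0,0,0],0.45],[[0,0,0.9],[0,0,0],0.45],[[0,0,0.4],[0,0,0],0.45],[[0,0,0],[0,0,0],0.45],[[0,0,0],[0,0,0],0],[[0,0,0],[0,0,0],0],[[0,0,0],[0,0,0],0],[[0,0,0],[0,0,0],0]]' 60
```

```text
time_s: 6.58
eef_pos: [0.59, -0.0483, 0.0708]
ee_rot: [3.14, 0.001, 1.637]
wrist_force: [-4.4, -0.8, 5.8]
grip_width: 0.0077
gripper_force: 58.7
```

```bash
python3 -m crank '[[[0,-0.3,0],[0,0,0],0],[[0,-0.6,0],[0,0,0],0],[[0,-0.6,0],[0,0,0],0],[[0,-0.6,0],[0,0,0],0],[[0,-0.6,0],[0,0,0],0],[[0,-0.3,0],[0,0,0],0],[[0,0,0],[0,0,0],0]]'
```

```text
time_s: 7.45
eef_pos: [0.5007, -0.0542, 0.0708]
ee_rot: [3.138, 0.001, 1.637]
wrist_force: [-0.6, 1.4, 6.0]
grip_width: 0.0075
gripper_force: 61.2
```

```bash
for i in 1; do python3 -m crank '[[[0,-0.25,0],[0,0,0],0],[[0,-0.12,0],[0,0,0],0]]'
python3 -m crank '[[[0,-0.12,0],[0,0,0],0],[[0,-0.12,0],[0,0,0],0]]'
python3 -m crank '[[[0,-0.12,0],[0,0,0],0],[[0,-0.12,0],[0,0,0],0]]'; done
```

```text
time_s: 7.7
eef_pos: [0.491, -0.0548, 0.0708]
ee_rot: [3.136, 0.001, 1.637]
wrist_force: [8.8, 1.2, 0.7]
grip_width: 0.0074
gripper_force: 60.6
time_s: 7.95
eef_pos: [0.4839, -0.0553, 0.0708]
ee_rot: [3.136, 0.001, 1.637]
wrist_force: [7.9, 1.2, 1.3]
grip_width: 0.008
gripper_force: 60.7
time_s: 8.2
eef_pos: [0.4768, -0.0558, 0.0708]
ee_rot: [3.136, 0.001, 1.637]
wrist_force: [8.6, 1.0, 0.3]
grip_width: 0.0078
gripper_force: 60.7
```

```bash
python3 -m crank '[[[0,-0.12,0],[0,0,0],0],[[0,-0.12,0],[0,0,0],0]]'
python3 -m crank '[[[0,-0.12,0],[0,0,0],0],[[0,-0.1,0],[0,0,0],0]]'
python3 -m crank '[[[0,-0.1,0],[0,0,0],0],[[0,0,0],[0,0,0],0]]'
```

```text
time_s: 8.45
eef_pos: [0.4718, -0.0561, 0.0709]
ee_rot: [3.131, 0.001, 1.636]
wrist_force: [33.5, 3.6, -21.2]
grip_width: 0.0076
gripper_force: 59.0
time_s: 8.7
eef_pos: [0.4716, -0.0562, 0.0713]
ee_rot: [3.116, 0.002, 1.636]
wrist_force: [73.4, 4.6, -55.2]
grip_width: 0.0075
gripper_force: 57.4
time_s: 8.95
eef_pos: [0.4716, -0.0562, 0.0715]
ee_rot: [3.11, 0.002, 1.636]
wrist_force: [82.9, 5.6, -63.9]
grip_width: 0.0079
gripper_force: 57.2
```

```bash
python3 -m crank '[[[0,0.36,0],[0,0,0],0],[[0,0,0],[0,0,0],0]]'
python3 -m crank '[[[0,0,0],[0,0,0],0.4],[[0,0,0],[0,0,0],0.4],[[0,0,0],[0,0,0],0.4],[[0,0,-0.8],[0,0,0],0.4],[[0,0,-1],[0,0,0],0.4],[[0,0,-1],[0,0,0],0.4],[[0,0,0],[0,0,0],0.3]]'
python3 - <<'E'
from h import *
for n in("wrist","top","scene"):
    p=env.get_image(n);save(p,n+"2.png");print(n,barfit(p))
E
```

```text
time_s: 9.2
eef_pos: [0.4719, -0.0561, 0.0711]
ee_rot: [3.135, 0.001, 1.637]
wrist_force: [11.5, 1.8, -0.3]
grip_width: 0.0079
gripper_force: 62.7
time_s: 10.07
eef_pos: [0.4699, -0.0565, 0.156]
ee_rot: [3.137, 0.001, 1.637]
wrist_force: [-1.2, -0.1, 0.2]
grip_width: 0.026
gripper_force: 0.0
wrist (array([ 0.56374035, -0.03924541]), np.float64(3.833131362859419), 0.84)
top None
scene (array([ 0.56530912, -0.05202264]), np.float64(3.399691297091138), 0.81)
```

View pics/wrist2.png

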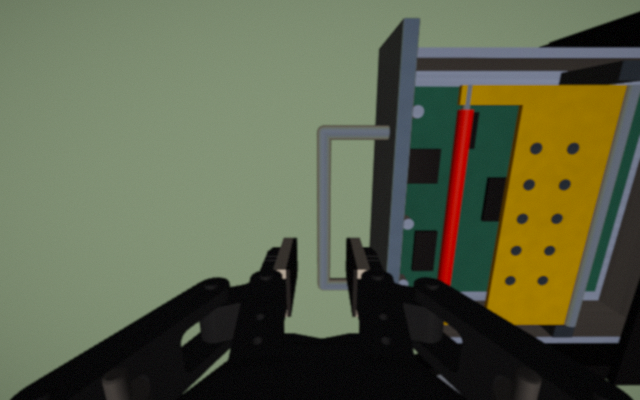

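The drawer is out, with the shield shut (yellow plate flat) and the bar at about column 460.

```bash
python3 -m crank '[[[0,0.8,-0.3],[0,0,0],0.3],[[0,0.8,0],[0,0,0],0.3],[[0,0.8,0],[0,0,0],0.3],[[0,0.7,0],[0,0,0],0.3],[[0,0,0],[0,0,0],0.3]]'
python3 - <<'E'
from h import *
p=env.get_image("wrist");save(p,"wrist3.png");b=barfit(p);print(b)
s=env.read_state();print(s["eef_pos"],s["grip_width"])
go([b[0][0],b[0][1],.079],3.8); go([.5645,-.050,.079],3.8)
E
```

```text
time_s: 11.0
eef_pos: [0.5612, -0.0497, 0.1611]
ee_rot: [-3.14, -0.0, 1.637]
wrist_force: [0.5, -1.2, -0.0]
grip_width: 0.0255
gripper_force: 0.0
(array([ 0.56447089, -0.0508921 ]), np.float64(3.785066270308647), 0.69)
[ 0.56014538 -0.04986485  0.16133141] 0.025910925684868958
turn z units -0.002619622017123683 shift units [-0.04  0.14  2.74]
turn z units -0.002619622017123683 shift units [-0.01  0.14  2.74]
```

View pics/wrist3.png

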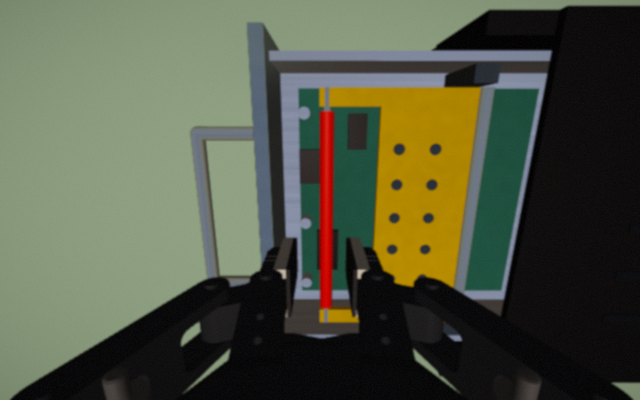

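The bar sits between the fingers, at columns 320–330, so I'll go down and pinch it.

```bash
python3 -m crank '[[[0,0.14,0.5],[0,0,0],0.3],[[0,0,0.8],[0,0,0],0.3],[[0,0,0.8],[0,0,0],0.3],[[0,0,0.6],[0,0,0],0.3],[[0,0,0],[0,0,0],0.3],[[0,0,0],[0,0,0],0],[[0,0,0],[0,0,0],0],[[0,0,0],[0,0,0],0]]' 50
python3 - <<'E'
from h import *
print(env.read_state()["eef_pos"])
# arc rows: bar on circle radius 105 from shut to 90 deg, tool y=+x box, tool z = down
r=.105/.03;t=np.radians(np.linspace(0,90,19))
print(np.round(np.c_[np.diff(-np.cos(t))*r,-np.diff(np.sin(t))*r],2).tolist())
E
```

```text
time_s: 12.1
eef_pos: [0.5655, -0.0497, 0.0819]
ee_rot: [3.141, 0.0, 1.637]
wrist_force: [-2.9, 0.9, -0.1]
grip_width: 0.008
gripper_force: 48.8
[ 0.56547804 -0.0497316   0.08188322]
[[0.01, -0.31], [0.04, -0.3], [0.07, -0.3], [0.09, -0.29], [0.12, -0.28], [0.14, -0.27], [0.16, -0.26], [0.19, -0.24], [0.21, -0.23], [0.23, -0.21], [0.24, -0.19], [0.26, -0.16], [0.27, -0.14], [0.28, -0.12], [0.29, -0.09], [0.3, -0.07], [0.3, -0.04], [0.31, -0.01]]
```

```bash
python3 -m crank '[[[0,0.01,-0.31],[0,0,0],0],[[0,0.04,-0.3],[0,0,0],0],[[0,0.07,-0.3],[0,0,0],0],[[0,0.09,-0.29],[0,0,0],0],[[0,0.12,-0.28],[0,0,0],0],[[0,0.14,-0.27],[0,0,0],0],[[0,0.16,-0.26],[0,0,0],0],[[0,0,0],[0,0,0],0]]'
python3 - <<'E'
from h import *
p=env.get_image("scene");save(p,"s4.png",cv2.resize(p["color"][100:320,120:480],None,fx=2.2,fy=2.2))
print(np.array(env.read_state()["eef_pos"])-[.56548,-.04973,.08188])
E
```

```text
time_s: 13.1
eef_pos: [0.5848, -0.0485, 0.1426]
ee_rot: [3.141, 0.0, 1.637]
wrist_force: [-3.5, -1.3, 1.5]
grip_width: 0.0079
gripper_force: 49.3
[0.01881684 0.00126991 0.06008368]
```

View pics/s4.png

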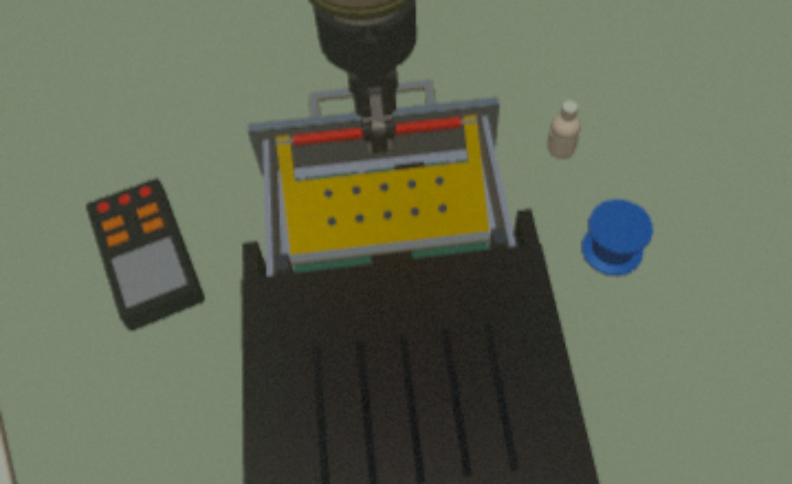

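The shield is rising in the fingers: the red bar runs along row ~130 with the pads pinching its middle at column ~377. I'll carry on with the arc.

```bash
python3 -m crank '[[[0,0.19,-0.24],[0,0,0],0],[[0,0.21,-0.23],[0,0,0],0],[[0,0.23,-0.21],[0,0,0],0],[[0,0.24,-0.19],[0,0,0],0],[[0,0.26,-0.16],[0,0,0],0],[[0,0.27,-0.14],[0,0,0],0],[[0,0.28,-0.12],[0,0,0],0],[[0,0,0],[0,0,0],0]]'
python3 -m crank '[[[0,0.29,-0.09],[0,0,0],0],[[0,0.3,-0.07],[0,0,0],0],[[0,0.3,-0.04],[0,0,0],0],[[0,0.31,-0.01],[0,0,0],0],[[0,0,0],[0,0,0],0],[[0,0,0],[0,0,0],0]]'
python3 - <<'E'
from h import *
s=env.read_state();d=np.array(s["eef_pos"])-[.56548,-.04973,.08188];a=np.radians(3.8)
print(d@[np.cos(a),np.sin(a),0],d[2],s["joints"])
for n in("scene","top","wrist"):
    p=env.get_image(n);save(p,n+"5.png");r=barfit(p,z=.203);print(n,r,proj(p,[np.array(s["eef_pos"])+[0,0,.019]]))
p=env.get_image("scene");save(p,"s5.png",cv2.resize(p["color"][100:320,120:480],None,fx=2.2,fy=2.2))
E
```

```text
time_s: 14.15
eef_pos: [0.6353, -0.0451, 0.1808]
ee_rot: [3.14, 0.0, 1.637]
wrist_force: [-2.2, -1.7, 6.0]
grip_width: 0.0081
gripper_force: 49.9
time_s: 14.9
eef_pos: [0.671, -0.0427, 0.1868]
ee_rot: [3.141, 0.0, 1.637]
wrist_force: [0.1, -1.5, 6.0]
grip_width: 0.0081
gripper_force: 49.8
0.10576515592343871 0.10494223326632944 [-1.39817900e-01  3.45517088e-01  1.32018400e+00 -1.19500749e-05
  1.47495692e+00 -2.05736487e-01]
scene (array([ 0.6717142, -0.0436003]), np.float64(3.9445765748324106), 0.92) [[294.92407627 180.15816669]]
top (array([ 0.67027767, -0.04882815]), np.float64(3.8198131202851897), 0.48) [[342.02959658 169.67740659]]
wrist (array([ 0.66924103, -0.02500306]), np.float64(3.723114697805727), 0.8) [[322.66277899 270.40482641]]
```

View pics/s5.png

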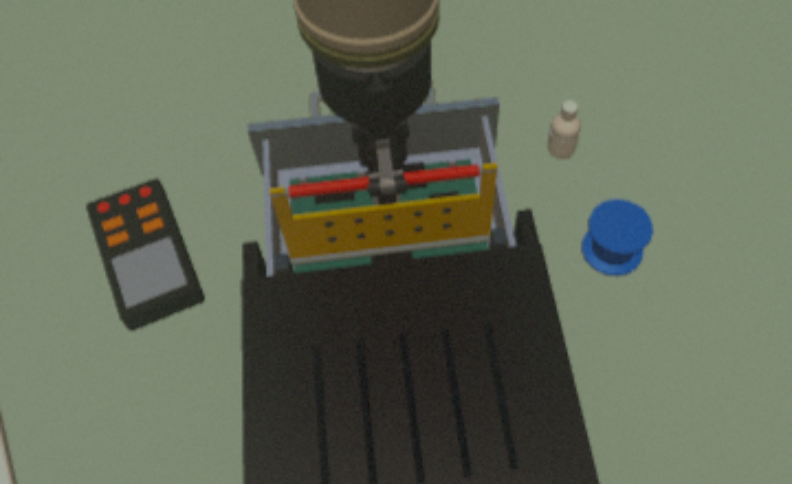

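View pics/wrist5.png

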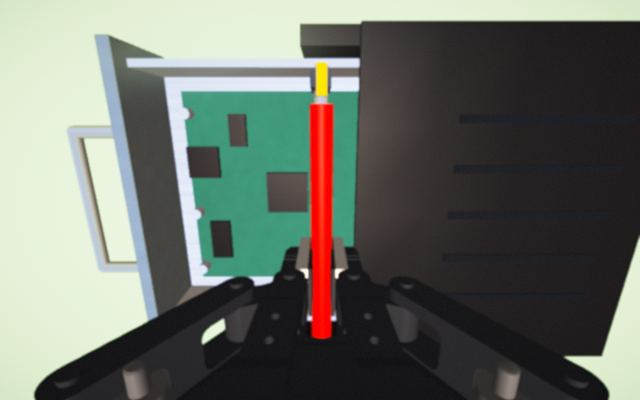

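The shield stands straight up, with the bar over the hinge and pinched at (387,183) in the scene crop, and the plate seen edge-on from the wrist. The drawer is out. One last check is whether the drawer crept back in since I let go of the handle.

Run:
```python
from h import *
a=cv2.imread("pics/scene2.png",0).astype(np.float32);b=cv2.imread("pics/scene5.png",0).astype(np.float32)
p=env.get_image("scene")
for (c0,c1,r0,r1) in((224,262,140,176),(325,352,136,172)):
    x,y=a[r0:r1,c0:c1],b[r0:r1,c0:c1]
    print(cv2.phaseCorrelate(x,y,cv2.createHanningWindow(x.shape[::-1],cv2.CV_32F)))
print(proj(p,[[.53,.06,.11],[.54,.06,.11]]))
s=env.read_state();print(s["time_s"],s["wrist_force"],s["gripper_force"])
```

```text
((0.06566908335200594, -0.03120059681797116), 0.9229226986567179)
((0.5950584183024699, 0.3209152539306146), 0.9056277741129997)
[[342.12807477 150.12840709]
 [342.62553584 153.69193163]]
15.3 [ 0.49743693 -1.39968666  5.58890066] 49.74076688289642
```

```bash
python3 -c "
from station import env
print(env.sign_off())"
```

```text
the job is handed in; nothing more can be done
None
```

I pulled the drawer out to its stop with the shield shut, then swung the shield up to vertical and handed in at 15.3 s with its bar still held in the fingers; the meter, dropper bottle and spool were not touched.

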